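# Fit the crank to a rotary glaze sieve and park it over the bridge

### The job

Fit the loose crank onto the splined shaft of the glaze sieve, handle up: ease it round with a light push until the splines let it drop, and seat it fully home on the shaft's shoulder without forcing it. Then turn the crank, so that the brushes go round with it, until its arm lies straight over the bridge bar with the handle above either half of the bar, clear of the openings where the glaze is poured, and let go. Leave everything else on the bench where it is.

Things in the scene. Friction and masses are not known exactly. Their poses are not given: they have to be found in the camera images.
- sieve: Rotary glaze sieve, fixed: white tub 282 mm across, 86 high, holding a steel drum 236 mm across (rim at z = 149) with mesh floor. An aluminium bridge bar 32 mm wide, top at z = 157, spans it along the sieve's y axis; a bearing at its middle carries the upright shaft. Origin: centre of the underside, on the bench. Wire carrying handles, 98 mm up, reach 172 mm from the centre along +x and -x.
- shaft_seat (a point): Centre of the shoulder (34 mm across) on the upright shaft, 178 mm above the bench, where the hub's underside must come to rest. Its axes are those of the fixed sieve (y along the bridge bar, z up), not of the turning shaft. Above it: four straight splines at 90 degrees, 24 mm long, 25.4 mm across the teeth, teeth 6.5 mm wide with rounded tops, root 17 mm across.
- shaft_tip (a point): Tip of the shaft, 35 mm above the shoulder: a tapered round pilot 11 mm long (10 to 15.6 mm across) above the splines. Axes as the fixed sieve's: the shaft's angle is not measured, only seen or felt; at first its teeth stand clearly out of line with the bar. It stays where left; the brushes drag, so 0.2 N m turns it, either way, without end (a hub pushed down hard would drag it along).
- crank_hub (a point): Loose crank: centre of its steel hub block, 36 x 36 x 34 mm high (17 mm above the underside). Through bore along z (up) with four keyways 8 mm wide along its x and y axes: the fit repeats every 90 degrees. A flat arm 18 mm wide, 8 to 18 mm above the underside, runs along +x, a stub 16 mm long to -x. It starts on the bench handle up; the faces to +y and -y are free to grasp from above. 0.36 kg.
- crank_handle (a point): Centre of the crank's upright dark wooden handle, 27 mm thick, 115 mm from the bore's axis; its top is 66 mm above the hub's underside. How the fit feels: the pilot enters the bore at any angle, then the hub rides on the tooth ends, 24 mm short of home, until turned to match; then it drops. Play is about 0.8 mm sideways and 4 degrees either way.
- rib: Bystander: round-backed wooden rib 8 mm thick and about 55 mm wide lying flat, near the hub on the side away from the arm.
- brush: Bystander: glaze brush 150 mm long lying beside the crank arm, on the arm's right (-y) side.
- water_cup: Bystander: white cup 60 mm across and 55 mm high on the left of the bench.
- rolling_pin: Bystander: wooden rolling pin 42 mm thick along the far edge of the bench.
- paddle: Bystander: wooden clay paddle 16 mm thick along the far edge.
- scraper: Bystander: blue scraper 240 mm long on the right of the bench.
- test_tiles: Bystander: stack of three small tiles on the left of the bench.
There are look-alikes about, which are no part of the job. Leave any yellow look-alike of the part that bears crank_hub alone.

How it is judged (in metres and radians):
On the way, in this order (a step that is already met when the one before it is completed fails the run):
1. the crank is on the shaft, splines engaged, hub fully home on the shoulder (within 3 mm), handle up (z of crank_hub in the frame of shaft_seat between 0.014 and 0.02 m and horizontal distance between crank_hub and shaft_seat below 0.004 m and angle between crank_hub's own z axis and vertical below 0.08 rad), for 0.2 s.
2. the crank, still home, has been turned so that its arm lies over the bridge bar (within 8 degrees) (z of crank_hub in the frame of shaft_seat below 0.02 m and angle between the x axis of crank_hub and the y axis of shaft_seat, either way round below 0.14 rad), for 0.2 s.
At the end, for the whole second after the job is handed in: The crank sits on the splined shaft with its hub home on the shoulder (within 3 mm in height, 4 mm sideways, tilted less than 4.5 degrees), its arm within 8 degrees of the bridge bar, handle over either half, at rest and released; nothing else on the bench has moved more than 30 mm (all of step 2 and z of crank_hub in the frame of shaft_seat above 0.014 m and horizontal distance between crank_hub and shaft_seat below 0.004 m and angle between crank_hub's own z axis and vertical below 0.08 rad and linear speed of crank below 0.02 m/s and contact force between crank and the fingers below 0.2 N); the robot touches nothing.
It fails at once if the crank was forced against the sieve or its shaft (over 60 N) (contact force between crank and sieve above 60 N).
It fails at once if something else on the bench was disturbed (moved over 30 mm) (distance of any of rib, brush, water_cup, rolling_pin, paddle, scraper, test_tiles from where it was at the start of the episode above 0.03 m).
It also fails if it takes over 72 s, if anything falls off the work surface, if the arm or the gripper's body presses on something with over 40 N, if the wrist force passes 120 N, or if a joint passes its speed limit or range.

### The arm

A 6-joint arm with a two-finger parallel gripper is mounted at the origin on the work surface. World frame = base frame: x ahead of the robot, y to its left, z up, the work surface at z = 0. Lengths are in mm, angles in rad, forces in N, time in s.
With the tool pointing down it reaches from about 325 to 900 mm from the base axis. Payload 3.5 kg.
Tool frame: the origin (TCP) lies at the very end of the fingers, on their centre line; the grasp point (between the pads) lies env.grip_depth behind it (env.grip_depth is the distance from the TCP to the grasp point, in mm); z points along the fingers, y is the line along which they close (so a half turn about z gives the same grasp; the last joint's range is limited). The gripper opens to 85 mm and grips with 20 to 120 N. Pads are 22 mm wide; open, the fingers measure 114 mm over their backs; the gripper's body (76 mm by 85 mm) begins 54 mm behind the grasp point. The pads swing forward as they close: fully open they stand 13 mm farther back than shut.
Start: joints at [1.008, 0.276, -0.026, 1.268, 0, 1.467], TCP at [277.361, 560.083, 231.313] pointing down, gripper open.
Joint ranges: [-3.12, 3.12], [-0.85, 1.88], [-1.08, 1.24], [-1.95, 2.15], [-1.57, 1.53], [-3.14, 3.14]. Speed limits (rad/s): [2.57, 2.57, 3.14, 3.14, 3.14, 3.14].

### API

Orientations are given as a unit quaternion [w, x, y, z].
In Python, from plant import env gives the robot as it stands. The module is installed in compiled form; this text tells all that it offers.
- The arm moves only by the tool jog_arm, never from a script. Its argument "increments" is text: rows parted by semicolons, each of 7 numbers parted by spaces: the gripper's target within -1 to 1 (shut at 1, half-way at 0, fully open at -1), then the shift along the world's x, y, z in units of 0.03 m (1.0 is 0.03 m), then the turn, a rotation vector about the world's x, y, z in units of 0.08 rad (1.0 is 0.08 rad). In form: hand tx ty tz rx ry rz; .... A call has exactly 10 rows; each row shifts and turns the commanded pose from where the row before left it; what a row does not reach is not made up. A row lasts 1/10 s, in which the tool goes at most 50 mm and 8.59 degrees, less where a joint would pass 70% of its speed; a pose out of reach is approached as far as the arm can. A call with a number of a shift or a turn outside -1 to 1 is refused whole. A call with a gripper value outside its range is refused whole. The fingers move at their own pace and stop on an object; "force" is the grip in N (left out, the last holds). Time passes only in rows, so rows that do not move let the fingers close, or fill a call up. It gives the time, the measured TCP pose, the force, the opening and the grip force at its end, in the units of the state.
- env.read_state(): the state, without advancing time (a new reading comes with each control period).
- env.camera(name): name is "scene" or "top"; returns a dict with "pixels" (420x560x3 uint8, red, green, blue), "fx", "fy", "cx", "cy" (pixels), "k1" (the pictures are not rectified: a ray, as slopes to the right and down, at radius r is drawn at 1 + k1 r^2 times it, then the intrinsics apply), "R" (3x3) and "t" (3): a world point X has camera coordinates R X + t. Camera axes: x right, y down, z forward; pixel columns grow to the right and rows downward; lengths in mm; the calibration is good to about 2 mm. A picture is of the moment at which its call begins. There is no depth.
- env.job_done(): hands the job in; it is judged then, once.
The state is a dict: "time_s": time; "joint_pos": joint angles; "dq": joint speeds; "effort": joint torques, N m; "tcp_pos": TCP position; "tcp_rot": TCP orientation; "wrist_force": force on the tool from outside, world axes, zero at the start; "ft_torque": the same for the moment, N m; "finger_gap": opening from 0.0 (shut) to 1.0 (fully open); "gripper_force": force on a finger pad.
Only numpy, scipy, OpenCV 4.12 (cv2) and the standard library are available. Lean on these libraries where they do the work, as an engineer would, in place of code of your own. Each camera call takes 0.05 s, during which the arm holds its last target. There are 200 camera calls.

## Working session

There is one attempt and no reset: what is moved stays moved. The work goes in short steps, Python scripts to look and compute and a tool call to move; the robot and the scene stay as the last step left them, time stands still between calls to the robot, and variables do not carry over. Pictures are saved under pics/ and viewed, at most 10 in all, crops included, and the job is handed in when it is done.

Besides the shell and the picture viewer there is one more tool, called after "Emit:" as a command line: name --argument value ..., lists and objects as JSON in quotes. jog_arm: Moves the arm, as the interface text tells. Its arguments: {"type":"object","properties":{"increments":{"type":"string"},"force":{"type":"number"}},"required":["increments"]}

```bash
mkdir -p pics; cat > h.py <<'E'
from plant import env
import numpy as np, cv2
def K(c):
    return np.array([[c["fx"],0,c["cx"]],[0,c["fy"],c["cy"]],[0,0,1.]]), np.array([c["k1"],0,0,0,0.])
def snap(name,f):
    c=env.camera(name); np.save('pics/'+f+'.npy',c,allow_pickle=True)
    cv2.imwrite('pics/'+f+'.png',c["pixels"][:,:,::-1]); return c
def load(f): return np.load('pics/'+f+'.npy',allow_pickle=True).item()
def ray(c,u,v):
    k,d=K(c); p=cv2.undistortPoints(np.array([[[u,v]]],float),k,d)[0,0]
    R=np.array(c["R"]);t=np.array(c["t"]); return -R.T@t, R.T@np.array([p[0],p[1],1])
def atz(c,u,v,z):
    o,d=ray(c,u,v); return o+d*(z-o[2])/d[2]
def proj(c,X):
    k,d=K(c); R=np.array(c["R"],float);t=np.array(c["t"],float)
    return cv2.projectPoints(np.array(X,float).reshape(-1,1,3),cv2.Rodrigues(R)[0],t,k,d)[0][:,0]
E
python3 - <<'E'
from h import *
for n in("top","scene"):
    c=snap(n,n+'0'); o,d=ray(c,280,210); print(n,o,d,c["k1"],c["fx"])
print(env.read_state(),env.grip_depth)
E
```

```text
top [ 414.61149449    5.05423428 1120.51614387] [ 0.08445254 -0.0045526  -0.99650125] 0.04088766355263637 396.8356884455554
scene [1027.10396177 -864.05752705 1278.58842263] [-0.33534028  0.57143898 -0.74900426] -0.10177474850507834 454.19365438289407
{'time_s': 0.1, 'joint_pos': array([ 1.00759588e+00,  2.77084149e-01, -2.77536211e-02,  1.26802465e+00,
       -2.40496337e-05,  1.46737978e+00]), 'dq': array([ 0.00047384, -0.00264124,  0.00362993,  0.00174483,  0.00076642,
       -0.00036731]), 'effort': array([-5.39803186e-04, -4.46706176e+01,  2.96129501e+01,  8.41808505e-03,
       -1.14286001e-04,  3.89139654e-08]), 'tcp_pos': array([276.98438001, 559.46826173, 230.24998352]), 'tcp_rot': array([-3.26620430e-04,  2.27872184e-01,  9.73690506e-01, -9.80128090e-04]), 'wrist_force': array([-0.18825909,  0.00403598,  0.32523175]), 'ft_torque': array([-0.03261433,  0.00930989, -0.03246447]), 'gripper_force': 0.0, 'finger_gap': 1.0001322713416996} 18.700000000000003
```

View pics/top0.png

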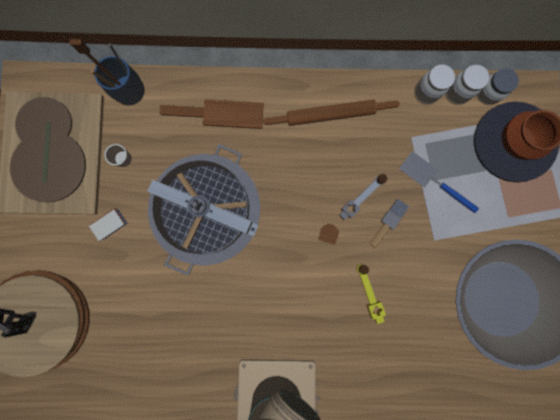

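View pics/scene0.png

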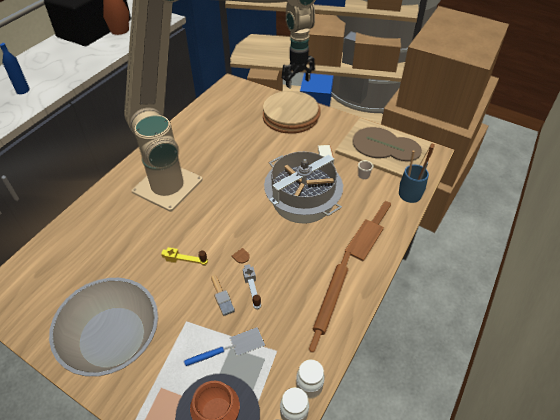

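Two cranks are visible in the top image: the steel one (hub ≈(347,210), handle (382,179)) and a yellow one (hub ≈(377,312), handle (364,269)). The steel one fits the description: the brush is on the arm's right and the rib is behind the hub. The sieve is at (204,208) with its shaft at about (198,205). I'll confirm this in one enlarged crop.

```bash
python3 - <<'E'
from h import *
c=load('top0');p=c["pixels"][:,:,::-1]
a=cv2.resize(p[160:250,310:410],(600,540),interpolation=cv2.INTER_CUBIC)[:, :400+200]
b=cv2.resize(p[180:232,172:224+0],(200,200),interpolation=cv2.INTER_CUBIC)
out=np.zeros((540,800,3),np.uint8); out[:,:600]=a; out[:200,600:]=b
s=load('scene0')["pixels"][:,:,::-1]
out[200:370,600:]=cv2.resize(s[150:193,280:330],(200,170),interpolation=cv2.INTER_CUBIC)
out[370:540,600:]=cv2.resize(s[255:306,233:293],(200,170),interpolation=cv2.INTER_CUBIC)
cv2.imwrite('pics/crop1.png',out)
E
```

```text
(no output)
```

View pics/crop1.png

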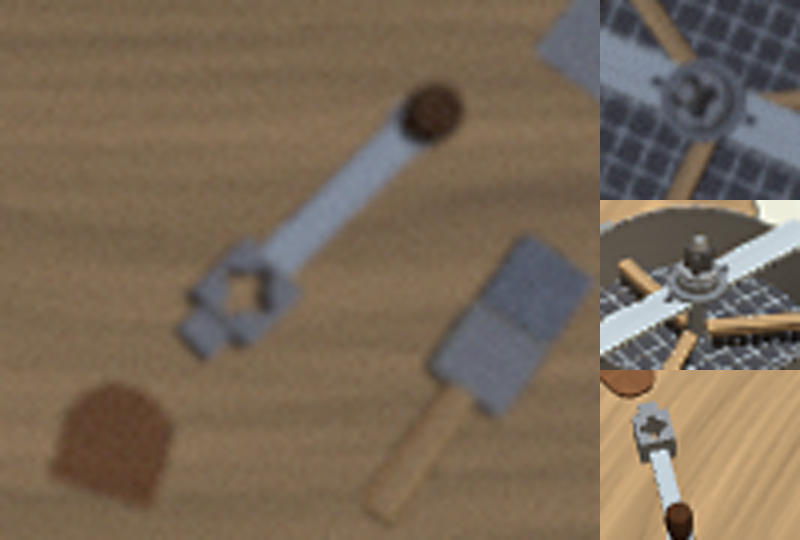

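The crop confirms the steel crank, with the rib and brush as described. Its hub bore is at top px (350.5,208.5) and its handle top at (382.2,178). The shoulder is at about (198.8,205.5) in top and (304.5,170.7) in scene, with the tip at (305,159.3) in scene.

```bash
python3 - <<'E'
from h import *
T=load('top0');S=load('scene0')
def tri(a,b):
    o1,d1=ray(T,*a);o2,d2=ray(S,*b);A=np.c_[d1,-d2];x=np.linalg.lstsq(A,o2-o1,rcond=None)[0]
    p,q=o1+d1*x[0],o2+d2*x[1];return (p+q)/2,np.linalg.norm(p-q)
hub=atz(T,350.5,208.5,34);han=atz(T,382.2,178,66)
print('hub',hub,'S',atz(S,233+52/3.33,255+57/3.33,34));print('handle',han,np.hypot(*(han-hub)[:2]),np.degrees(np.arctan2(*(han-hub)[1::-1])))
print('shoulder',atz(T,198.8,205.5,178),atz(S,304.5,170.7,178),tri((198.8,205.5),(304.5,170.7)))
print('tip',atz(T,196.3,203.8,213),atz(S,305,158.8,213))
# bar ends, top view, bright bar
print('bar',atz(T,150.5,188,157),atz(T,255,229,157))
# distance per px
print(atz(T,199.8,205.5,178)-atz(T,198.8,205.5,178))
E
```

```text
hub [ 513.90727284 -193.5231568    34.        ] S [ 517.92835101 -200.40595644   34.        ]
handle [ 594.51768514 -272.66927972   66.        ] 112.96967444833383 -44.47485558289415
shoulder [502.20004586 194.11136887 178.        ] [515.85223187 177.70904862 178.        ] (array([504.77957286, 199.07071118, 154.98705601]), np.float64(1.096756555486278))
tip [502.76948758 192.93162523 213.        ] [505.22771451 198.43840342 213.        ]
bar [545.09075457 316.77701019 157.        ] [449.10960159  60.53091258 157.        ]
[ 0.0375174  -2.36895465  0.        ]
```

```bash
cat > ov.py <<'E'
from h import *
def circ(x,y,z,r): a=np.linspace(0,2*np.pi,60);return np.c_[x+r*np.cos(a),y+r*np.sin(a),0*a+z]
def rot(P,x,y,th): c,s=np.cos(th),np.sin(th);P=np.array(P,float);return np.c_[x+c*P[:,0]-s*P[:,1],y+s*P[:,0]+c*P[:,1],P[:,2]]
def panel(c,ctr,half,size,lines):
    p=c["pixels"][:,:,::-1]; s=size/(2*half); M=np.array([[s,0,size/2-s*(ctr[0]+0)],[0,s,size/2-s*ctr[1]]])
    im=cv2.warpAffine(p,M,(size,size),flags=cv2.INTER_CUBIC)
    for L,col in lines:
        q=proj(c,L)@M[:,:2].T+M[:,2]; cv2.polylines(im,[np.round(q*8).astype(np.int32)],False,col,1,cv2.LINE_AA,3)
    return im
def sq(z,h=18): return [[h,h,z],[-h,h,z],[-h,-h,z],[h,-h,z],[h,h,z]]
def crank(x,y,z,th): return [(rot(sq(z+34),x,y,th),(0,0,255)),(circ(*(np.array([x,y])+115*np.array([np.cos(th),np.sin(th)])),z+66,13.5),(0,255,0)),(rot(sq(z),x,y,th),(255,0,255))]
def sieve(x,y,th): return [(circ(x,y,178,17),(0,0,255)),(circ(x,y,213,5),(0,255,0)),(circ(x,y,149,118),(0,255,255)),(rot([[16,-140,157],[16,140,157],[-16,140,157],[-16,-140,157]],x,y,th),(255,0,255))]
E
cat > go.py <<'E'
from ov import *
import sys
T=load('top0');S=load('scene0')
hx,hy,ht,sx,sy,st=map(float,sys.argv[1:7])
C=crank(hx,hy,0,np.radians(ht));V=sieve(sx,sy,np.radians(st))
rows=[np.hstack([panel(T,proj(T,[hx,hy,34])[0],15,200,C),panel(S,proj(S,[hx,hy,34])[0],15,200,C),panel(T,proj(T,[sx,sy,178])[0],15,200,V),panel(S,proj(S,[sx,sy,190])[0],20,200,V)]),
np.hstack([panel(T,proj(T,[sx,sy,150])[0],65,400,V),panel(S,proj(S,[sx,sy,150])[0],50,400,V)])]
cv2.imwrite('pics/%s.png'%sys.argv[7],np.vstack(rows))
E
python3 go.py 515 -195 -44.5 503.5 195.5 -20.5 ov1
```

```text
(no output)
```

View pics/ov1.png

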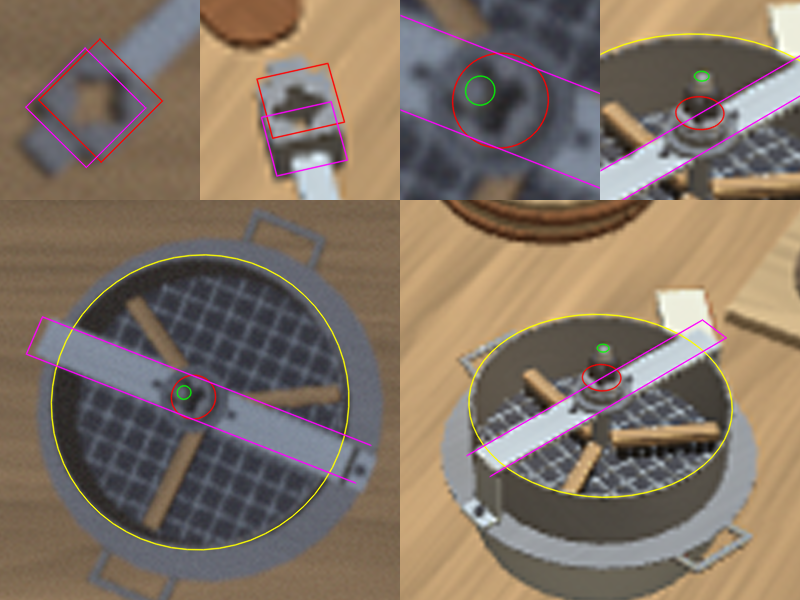

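The overlay fits the sieve at (503.5,195.5) with the bar direction at about 69.5°. The hub in panel 1 sits a few mm toward +y of the overlay, giving (514.5,−193) at yaw −44.5°. Now I'll move to it, keeping the tool high.

Emit:
jog_arm --increments "-1 0.3 -1 0 0 0 -0.4;-1 0.3 -1 0 0 0 -0.4;-1 0.3 -1 0 0 0 -0.4;-1 0.3 -1 0 0 0 -0.4;-1 0.3 -1 0 0 0 -0.4;-1 0.3 -1 0 0 0 -0.4;-1 0.3 -1 0 0 0 -0.4;-1 0.3 -1 0 0 0 -0.4;-1 0.3 -1 0 0 0 -0.4;-1 0.3 -1 0 0 0 -0.4" --force 60

```text
time_s: 1.1
tcp_pos: [367.2, 258.7, 230.9]
tcp_rot: [-0.0, 0.381, 0.925, -0.0]
wrist_force: [0.0, 0.2, 1.2]
finger_gap: 0.999
gripper_force: 0.0
```

Emit:
jog_arm --increments "-1 0.3 -1 0 0 0 0;-1 0.3 -1 0 0 0 0;-1 0.3 -1 0 0 0 0;-1 0.3 -1 0 0 0 0;-1 0.3 -1 0 0 0 0;-1 0.3 -1 0 0 0 0;-1 0.3 -1 0 0 0 0;-1 0.3 -1 0 0 0 0;-1 0.3 -1 0 0 0 0;-1 0.3 -1 0 0 0 0"

```text
time_s: 2.1
tcp_pos: [457.1, -41.1, 230.9]
tcp_rot: [-0.0, 0.38, 0.925, -0.0]
wrist_force: [0.5, 0.2, 0.2]
finger_gap: 1.002
gripper_force: 0.0
```

Emit:
jog_arm --increments "-1 0.3 -1 0 0 0 0;-1 0.3 -1 0 0 0 0;-1 0.3 -1 -0.4 0 0 0;-1 0.3 -1 -0.4 0 0 0;-1 0.3 -1 -0.4 0 0 0;-1 0.4 -0.1 -0.6 0 0 0;-1 0 0 -0.6 0 0 0;-1 0 0 -0.6 0 0 0;-1 0 0 -0.6 0 0 0;-1 0 0 0 0 0 0"

```text
time_s: 3.1
tcp_pos: [511.7, -191.6, 120.1]
tcp_rot: [-0.003, 0.38, 0.925, 0.0]
wrist_force: [-0.7, -0.3, 0.1]
finger_gap: 0.999
gripper_force: 0.0
```

Emit:
jog_arm --increments "-1 0 0 -0.6 0 0 0;-1 0 0 -0.6 0 0 0;-1 0 0 -0.4 0 0 0;-1 0 0 -0.4 0 0 0;-1 0 0 -0.2 0 0 0;-1 0 0 -0.2 0 0 0;-1 0 0 0 0 0 0;-1 0 0 0 0 0 0;-1 0 0 0 0 0 0;-1 0 0 0 0 0 0"

```text
time_s: 4.1
tcp_pos: [514.8, -193.2, 51.9]
tcp_rot: [0.001, 0.38, 0.925, -0.0]
wrist_force: [-1.0, -0.1, 1.2]
finger_gap: 1.0
gripper_force: 0.0
```

```bash
python3 - <<'E'
from ov import *
T=snap('top','top1');S=snap('scene','scene1')
st=env.read_state();print(st['tcp_pos'],st['wrist_force'])
C=crank(514.5,-193,0,np.radians(-44.5))
cv2.imwrite('pics/g1.png',np.hstack([panel(T,proj(T,[514,-193,34])[0],30,400,C),panel(S,proj(S,[514,-193,34])[0],30,400,C)]))
E
```

```text
[ 514.65585156 -193.07599054   51.70116627] [ 0.30518506 -0.00950691 -0.60490834]
```

View pics/g1.png

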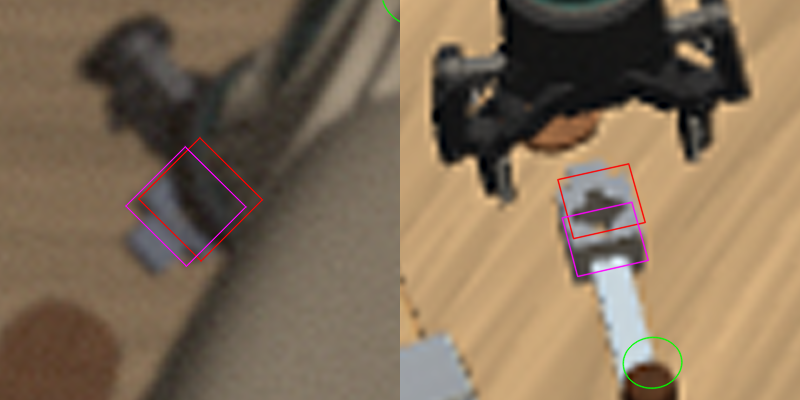

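The open fingers straddle the steel hub: left finger tip at (497,195), right at (692,155), hub at about (600,205). I'll descend and grip.

Emit:
jog_arm --increments "-1 0 0 -0.4 0 0 0;-1 0 0 -0.4 0 0 0;-1 0 0 -0.4 0 0 0;-1 0 0 -0.3 0 0 0;-1 0 0 -0.1 0 0 0;-1 0 0 0 0 0 0;-1 0 0 0 0 0 0;1 0 0 0 0 0 0;1 0 0 0 0 0 0;1 0 0 0 0 0 0" --force 60

```text
time_s: 5.2
tcp_pos: [514.7, -193.1, 3.7]
tcp_rot: [0.0, 0.38, 0.925, -0.0]
wrist_force: [0.4, -0.1, -0.1]
finger_gap: 0.513
gripper_force: 0.0
```

Emit:
jog_arm --increments "1 0 0 0 0 0 0;1 0 0 0 0 0 0;1 0 0 0 0 0 0;1 0 0 0 0 0 0;1 0 0 0 0 0 0;1 0 0 0 0 0 0;1 0 0 0 0 0 0;1 0 0 0 0 0 0;1 0 0 0.2 0 0 0;1 0 0 0.3 0 0 0"

```text
time_s: 6.2
tcp_pos: [512.5, -191.7, 17.1]
tcp_rot: [-0.002, 0.38, 0.925, 0.0]
wrist_force: [-0.6, 0.7, -4.3]
finger_gap: 0.41
gripper_force: 60.4
```

Grip holds (gap ≈ 36 mm). I'll lift straight up, then traverse to the shaft.

Emit:
jog_arm --increments "1 0 0 0.7 0 0 0;1 0 0 0.7 0 0 0;1 0 0 0.7 0 0 0;1 0 0 0.8 0 0 0;1 0 0 0.8 0 0 0;1 0 0 0.8 0 0 0;1 0 0 0.8 0 0 0;1 0 0 0.8 0 0 0;1 0 0 0.7 0 0 0;1 0 0 0.7 0 0 0"

```text
time_s: 7.2
tcp_pos: [513.5, -192.2, 243.7]
tcp_rot: [-0.001, 0.38, 0.925, 0.0]
wrist_force: [0.2, -0.5, -3.8]
finger_gap: 0.412
gripper_force: 60.4
```

Emit:
jog_arm --increments "1 0 0.5 0 0 0 0;1 0 0.8 0 0 0 0;1 0 0.9 0 0 0 0;1 0 0.9 0 0 0 0;1 0 0.9 0 0 0 0;1 0 0.9 0 0 0 0;1 0 0.8 0 0 0 0;1 0 0.5 0 0 0 0;1 0 0.2 0 0 0 0;1 0 0 0 0 0 0"

```text
time_s: 8.2
tcp_pos: [513.8, -0.2, 242.7]
tcp_rot: [-0.001, 0.379, 0.925, -0.0]
wrist_force: [-0.1, -0.0, -4.3]
finger_gap: 0.412
gripper_force: 60.5
```

```bash
python3 - <<'E'
from ov import *
T=snap('top','top2');S=snap('scene','scene2')
st=env.read_state();p=st['tcp_pos'];print(p,st['wrist_force'],st['ft_torque'])
z=p[2]-3.7; C=crank(p[0],p[1],z,np.radians(-44.5))
cv2.imwrite('pics/g2.png',np.hstack([panel(T,proj(T,[p[0]+30,p[1]-20,z])[0],60,400,C),panel(S,proj(S,[p[0]+30,p[1]-30,z])[0],45,400,C)]))
E
```

```text
[514.28106543  -1.42367908 243.07320295] [ 0.38543652 -0.48357611 -4.37671195] [0.06464364 0.05099258 0.01414236]
```

View pics/g2.png

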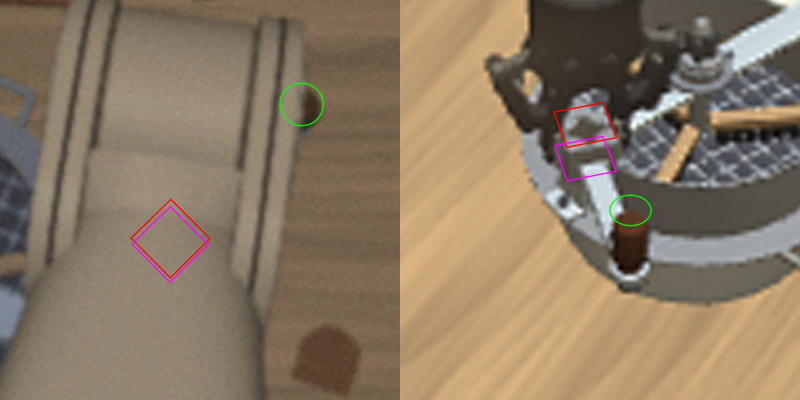

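The overlay agrees with the held crank (handle top near (630,212)). Moving over the shaft.

Emit:
jog_arm --increments "1 -0.06 0.5 0 0 0 0;1 -0.06 0.9 0 0 0 0;1 -0.06 1 0 0 0 0;1 -0.06 1 0 0 0 0;1 -0.06 1 0 0 0 0;1 -0.06 0.9 0 0 0 0;1 0 0.7 0 0 0 0;1 0 0.4 0 0 0 0;1 0 0.15 0 0 0 0;1 0 0 0 0 0 0"

```text
time_s: 9.3
tcp_pos: [503.6, 195.5, 243.2]
tcp_rot: [0.0, 0.38, 0.925, -0.0]
wrist_force: [0.3, -0.2, -4.1]
finger_gap: 0.409
gripper_force: 60.7
```

Emit:
jog_arm --increments "1 0 0 -0.2 0 0 0;1 0 0 -0.2 0 0 0;1 0 0 -0.2 0 0 0;1 0 0 -0.1 0 0 0;1 0 0 0 0 0 0;1 0 0 0 0 0 0;1 0 0 0 0 0 0;1 0 0 0 0 0 0;1 0 0 0 0 0 0;1 0 0 0 0 0 0"

```text
time_s: 10.3
tcp_pos: [503.7, 195.7, 222.5]
tcp_rot: [0.0, 0.38, 0.925, 0.0]
wrist_force: [0.0, 0.1, -4.6]
finger_gap: 0.41
gripper_force: 60.7
```

```bash
python3 - <<'E'
from ov import *
T=snap('top','top3');S=snap('scene','scene3')
st=env.read_state();p=st['tcp_pos'];print(p,st['wrist_force'],st['ft_torque'])
z=p[2]-3.7; C=crank(p[0],p[1],z,np.radians(-44.5))+sieve(503.5,195.5,np.radians(-20.5))
cv2.imwrite('pics/g3.png',np.hstack([panel(S,proj(S,[503,195,195])[0],15,400,C[:0]),panel(S,proj(S,[503,195,195])[0],35,400,C)]))
E
```

```text
[503.59434685 195.60900447 222.38261028] [ 0.45038764 -0.47890921 -4.29722263] [ 0.09918702  0.09745199 -0.01339174]
```

View pics/g3.png

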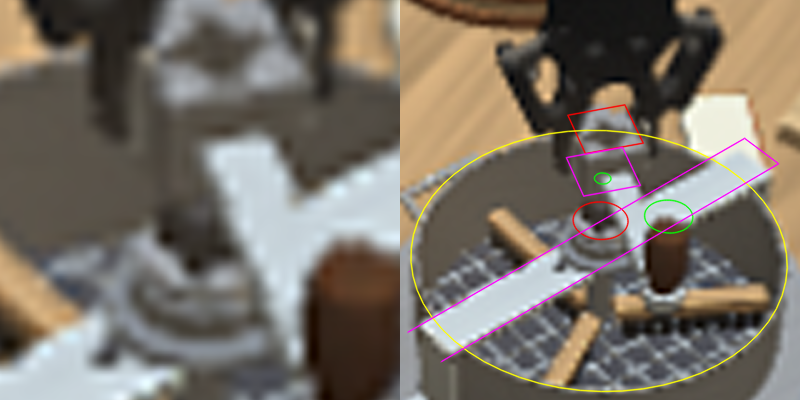

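The hub hangs above the shaft: hub at about (605,130), spline stub at (600,215) in the right panel. I'll descend gently, feeling for contact.

Emit:
jog_arm --increments "1 0 0 -0.1 0 0 0;1 0 0 -0.1 0 0 0;1 0 0 -0.05 0 0 0;1 0 0 -0.05 0 0 0;1 0 0 -0.03 0 0 0;1 0 0 0 0 0 0;1 0 0 0 0 0 0;1 0 0 0 0 0 0;1 0 0 0 0 0 0;1 0 0 0 0 0 0"

```text
time_s: 11.4
tcp_pos: [503.7, 195.9, 212.5]
tcp_rot: [-0.0, 0.38, 0.925, 0.0]
wrist_force: [0.2, 3.5, -3.3]
finger_gap: 0.412
gripper_force: 60.7
```

The pilot has entered. The side force is +y, so I'll yield that way and continue.

Emit:
jog_arm --increments "1 0 0.04 0 0 0 0;1 0 0 -0.03 0 0 0;1 0 0 -0.03 0 0 0;1 0 0 -0.03 0 0 0;1 0 0 -0.03 0 0 0;1 0 0 -0.03 0 0 0;1 0 0 0 0 0 0;1 0 0 0 0 0 0;1 0 0 0 0 0 0;1 0 0 0 0 0 0"

```text
time_s: 12.4
tcp_pos: [503.0, 197.5, 207.6]
tcp_rot: [-0.001, 0.38, 0.925, 0.001]
wrist_force: [-2.7, 4.5, -1.4]
finger_gap: 0.409
gripper_force: 61.2
```

Emit:
jog_arm --increments "1 -0.04 0.05 0 0 0 0;1 0 0 0 0 0 0;1 0 0 -0.03 0 0 0;1 0 0 -0.03 0 0 0;1 0 0 -0.03 0 0 0;1 0 0 0 0 0 0;1 0 0 0 0 0 0;1 0 0 0 0 0 0;1 0 0 0 0 0 0;1 0 0 0 0 0 0"

```text
time_s: 13.4
tcp_pos: [502.6, 198.0, 205.6]
tcp_rot: [0.0, 0.38, 0.925, -0.0]
wrist_force: [-3.0, -2.9, 4.0]
finger_gap: 0.41
gripper_force: 61.5
```

The hub is riding on the tooth ends: TCP 205.6 against 205.7 expected, at about 8 N. I'll ease it round in the negative direction.

Emit:
jog_arm --increments "1 -0.02 -0.01 -0.02 0 0 -0.2;1 0 0 0 0 0 -0.4;1 0 0 0 0 0 -0.4;1 0 0 0 0 0 -0.4;1 0 0 0 0 0 -0.4;1 0 0 0 0 0 -0.4;1 0 0 0 0 0 -0.4;1 0 0 0 0 0 -0.4;1 0 0 0 0 0 -0.4;1 0 0 0 0 0 0"

```text
time_s: 14.4
tcp_pos: [502.5, 198.9, 204.9]
tcp_rot: [0.0, 0.502, 0.865, 0.001]
wrist_force: [-0.5, 2.3, 2.4]
finger_gap: 0.415
gripper_force: 61.6
```

```bash
python3 -c "
from h import *
s=env.read_state();print(s['tcp_pos'],s['wrist_force'],s['ft_torque'],s['tcp_rot'])"
```

```text
[502.47490507 198.90404144 204.93243139] [-0.52368858  2.26799494  2.40804478] [0.49187655 0.21139528 0.03184536] [9.86258397e-05 5.01975104e-01 8.64881004e-01 1.35449512e-03]
```

Emit:
jog_arm --increments "1 0 0.02 -0.02 0 0 -0.4;1 0 0 0 0 0 -0.4;1 0 0 0 0 0 -0.4;1 0 0 0 0 0 -0.4;1 0 0 0 0 0 -0.4;1 0 0 0 0 0 0;1 0 0 0 0 0 0;1 0 0 0 0 0 0;1 0 0 0 0 0 0;1 0 0 0 0 0 0"

```text
time_s: 15.4
tcp_pos: [502.2, 199.3, 203.7]
tcp_rot: [-0.0, 0.569, 0.822, 0.001]
wrist_force: [2.2, 4.1, -4.3]
finger_gap: 0.413
gripper_force: 60.9
```

```bash
cat > st.py <<'E'
from h import *
s=env.read_state();q=s['tcp_rot'];print(s['tcp_pos'].round(2),s['wrist_force'].round(2),s['ft_torque'].round(3),'yaw',(2*np.degrees(np.arctan2(q[2],q[1]))-180+0).round(2),s['time_s'])
E
python3 st.py
```

```text
[502.2  199.28 203.75] [ 2.19  4.08 -4.25] [ 1.072 -0.532  0.029] yaw -69.4 15.4
```

The hub has dropped below the tooth ends with no upward force, so the splines seem to be entering. Ease down.

Emit:
jog_arm --increments "1 0.01 0.02 -0.03 0 0 0;1 0 0 -0.03 0 0 0;1 0 0 -0.03 0 0 0;1 0 0 -0.03 0 0 0;1 0 0 0 0 0 0;1 0 0 0 0 0 0;1 0 0 0 0 0 0;1 0 0 0 0 0 0;1 0 0 0 0 0 0;1 0 0 0 0 0 0"

```text
time_s: 16.4
tcp_pos: [502.4, 199.8, 202.0]
tcp_rot: [0.0, 0.569, 0.822, 0.001]
wrist_force: [-0.7, 4.3, 6.7]
finger_gap: 0.409
gripper_force: 62.2
```

```bash
python3 st.py
```

```text
[502.44 199.77 201.99] [-0.69  4.32  6.69] [ 1.08   0.29  -0.036] yaw -69.42 16.4
```

Emit:
jog_arm --increments "1 0 0.03 0 0 0 0;1 0 0 0 0 0 0;1 0 0 0 0 0 0;1 0 0 0 0 0 -0.2;1 0 0 0 0 0 -0.2;1 0 0 0 0 0 -0.2;1 0 0 0 0 0 0;1 0 0 0 0 0 0;1 0 0 0 0 0 0;1 0 0 0 0 0 0"

```text
time_s: 17.4
tcp_pos: [502.3, 200.1, 200.1]
tcp_rot: [0.0, 0.589, 0.808, 0.0]
wrist_force: [2.7, 4.3, -3.0]
finger_gap: 0.412
gripper_force: 61.0
```

```bash
python3 st.py
```

```text
[502.33 200.1  200.11] [ 2.65  4.28 -3.  ] [ 0.967 -0.71  -0.052] yaw -72.18 17.4
```

It's going in. Continue down with small corrections.

Emit:
jog_arm --increments "1 0.02 0.03 0 0 0 0;1 0 0 -0.04 0 0 0;1 0 0 -0.04 0 0 0;1 0 0 -0.04 0 0 0;1 0 0 -0.03 0 0 0;1 0 0 0 0 0 0;1 0 0 0 0 0 0;1 0 0 0 0 0 0;1 0 0 0 0 0 0;1 0 0 0 0 0 0"

```text
time_s: 18.4
tcp_pos: [502.4, 200.5, 195.6]
tcp_rot: [0.0, 0.589, 0.808, -0.001]
wrist_force: [2.6, -0.8, -6.0]
finger_gap: 0.412
gripper_force: 60.7
```

```bash
python3 st.py
```

```text
[502.42 200.52 195.55] [ 2.61 -0.83 -6.03] [-0.275 -0.592 -0.005] yaw -72.19 18.4
```

The splines are engaged and moving freely. Home is at TCP ≈ 181.7. Continue.

Emit:
jog_arm --increments "1 0.01 0 -0.05 0 0 0;1 0 0 -0.05 0 0 0;1 0 0 -0.05 0 0 0;1 0 0 -0.05 0 0 0;1 0 0 -0.05 0 0 0;1 0 0 -0.05 0 0 0;1 0 0 -0.05 0 0 0;1 0 0 0 0 0 0;1 0 0 0 0 0 0;1 0 0 0 0 0 0"

```text
time_s: 19.4
tcp_pos: [502.5, 200.6, 185.0]
tcp_rot: [-0.0, 0.589, 0.808, -0.001]
wrist_force: [-0.8, -4.9, -1.8]
finger_gap: 0.41
gripper_force: 61.0
```

```bash
python3 st.py
```

```text
[502.55 200.64 185.02] [-0.76 -4.87 -1.85] [-1.083  0.225 -0.078] yaw -72.19 19.4
```

Emit:
jog_arm --increments "1 0 -0.03 -0.03 0 0 0;1 0 0 -0.03 0 0 0;1 0 0 -0.03 0 0 0;1 0 0 -0.03 0 0 0;1 0 0 -0.02 0 0 0;1 0 0 0 0 0 0;1 0 0 0 0 0 0;1 0 0 0 0 0 0;1 0 0 0 0 0 0;1 0 0 0 0 0 0"

```text
time_s: 20.4
tcp_pos: [502.6, 200.5, 181.9]
tcp_rot: [-0.0, 0.589, 0.808, 0.0]
wrist_force: [-4.9, -1.6, 3.5]
finger_gap: 0.412
gripper_force: 61.8
```

```bash
python3 st.py
```

```text
[502.62 200.53 181.9 ] [-4.87 -1.59  3.45] [-0.369  1.1   -0.072] yaw -72.16 20.4
```

Home: TCP 181.9 with light contact. The TCP drift as it turned suggests the grasp is about 4.5 mm off the bore axis along the arm, so I'll orbit the TCP slightly while turning to −110.5°.

Emit:
jog_arm --increments "1 -0.02 -0.01 0 0 0 -0.3;1 0.01 0 0 0 0 -0.5;1 0.01 0 0 0 0 -0.5;1 0.01 0 0 0 0 -0.5;1 0.01 0 0 0 0 -0.5;1 0.01 0 0 0 0 -0.5;1 0.01 0 0 0 0 -0.5;1 0.01 0 0 0 0 -0.5;1 0 0 0 0 0 -0.3;1 0 0 0 0 0 0"

```text
time_s: 21.4
tcp_pos: [504.2, 200.2, 181.9]
tcp_rot: [-0.0, 0.713, 0.701, 0.0]
wrist_force: [-5.0, -1.0, 4.5]
finger_gap: 0.411
gripper_force: 61.8
```

```bash
python3 st.py
```

```text
[504.23 200.24 181.91] [-4.99 -0.96  4.55] [-0.234  1.049  0.045] yaw -90.99 21.4
```

Emit:
jog_arm --increments "1 -0.01 0 0 0 0 -0.3;1 0 0 0 0 0 -0.5;1 0.01 0 0 0 0 -0.5;1 0.01 0 0 0 0 -0.5;1 0.01 0 0 0 0 -0.5;1 0.01 0 0 0 0 -0.5;1 0.01 0 0 0 0 -0.5;1 0 0 0 0 0 -0.5;1 0 0 0 0 0 -0.4;1 0 0 0 0 0 0"

```text
time_s: 22.4
tcp_pos: [505.3, 200.0, 181.9]
tcp_rot: [-0.0, 0.821, 0.571, -0.0]
wrist_force: [-6.5, -0.6, 6.0]
finger_gap: 0.41
gripper_force: 62.0
```

```bash
python3 st.py; python3 - <<'E'
from ov import *
T=snap('top','top4');S=snap('scene','scene4')
C=crank(504,196,178,np.radians(-110.5))+sieve(504,196,np.radians(-20.5))
cv2.imwrite('pics/g4.png',np.hstack([panel(T,proj(T,[503,165,195])[0],65,400,C[3:]),panel(S,proj(S,[503,165,195])[0],50,400,C)]))
E
```

```text
[505.29 199.99 181.88] [-6.47 -0.59  6.03] [-0.268  1.252  0.024] yaw -110.31 22.4
```

View pics/g4.png

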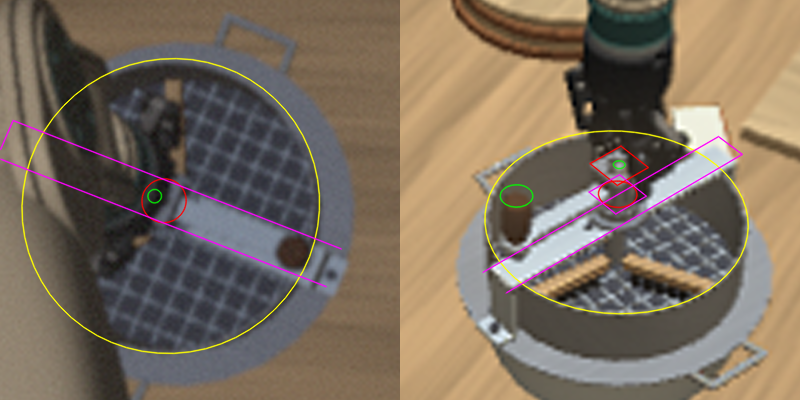

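The crank arm lies over the bar: the handle covers it at (293,250) in the left panel and the brushes have turned. I'll relieve the side force, open and retreat upward.

Emit:
jog_arm --increments "1 -0.04 0 0.01 0 0 0;1 0 0 0 0 0 0;1 0 0 0 0 0 0;-1 0 0 0 0 0 0;-1 0 0 0 0 0 0;-1 0 0 0 0 0 0;-1 0 0 0 0 0 0;-1 0 0 0 0 0 0;-1 0 0 0 0 0 0;-1 0 0 0 0 0 0"

```text
time_s: 23.5
tcp_pos: [504.5, 199.8, 181.5]
tcp_rot: [0.0, 0.82, 0.572, 0.0]
wrist_force: [-0.7, 1.2, 0.1]
finger_gap: 1.001
gripper_force: 0.0
```

Emit:
jog_arm --increments "-1 0 0 0.1 0 0 0;-1 0 0 0.3 0 0 0;-1 0 0 0.5 0 0 0;-1 0 0 0.8 0 0 0;-1 0 0 1 0 0 0;-1 0 0 1 0 0 0;-1 0 0 0.7 0 0 0;-1 0 0 0.3 0 0 0;-1 0 0 0 0 0 0;-1 0 0 0 0 0 0"

```text
time_s: 24.5
tcp_pos: [504.0, 199.7, 321.7]
tcp_rot: [-0.0, 0.82, 0.572, -0.001]
wrist_force: [-0.7, 0.0, -0.7]
finger_gap: 1.004
gripper_force: 0.0
```

Emit:
jog_arm --increments "-1 0 -0.5 0 0 0 0;-1 0 -0.8 0 0 0 0;-1 0 -1 0 0 0 0;-1 0 -1 0 0 0 0;-1 0 -1 0 0 0 0;-1 0 -1 0 0 0 0;-1 0 -0.8 0 0 0 0;-1 0 -0.4 0 0 0 0;-1 0 0 0 0 0 0;-1 0 0 0 0 0 0"

```text
time_s: 25.5
tcp_pos: [504.1, 4.9, 321.9]
tcp_rot: [-0.001, 0.82, 0.572, -0.0]
wrist_force: [0.1, 0.4, -0.6]
finger_gap: 1.001
gripper_force: 0.0
```

```bash
python3 st.py; python3 - <<'E'
from ov import *
T=snap('top','top5');S=snap('scene','scene5')
C=crank(504,196,178,np.radians(-110.5))+sieve(504,196,np.radians(-20.5))
cv2.imwrite('pics/g5.png',np.hstack([panel(T,proj(T,[503,165,195])[0],60,400,C[:2]+C[6:]),panel(S,proj(S,[503,165,195])[0],50,400,C[:3])]))
E
```

```text
[504.07   4.94 321.94] [ 0.06  0.39 -0.59] [-0.02  -0.028  0.023] yaw -110.25 25.5
```

View pics/g5.png

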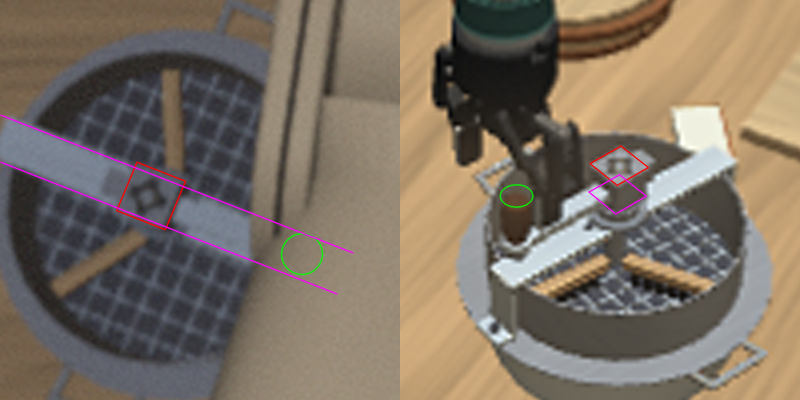

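The hub sits home and square to the bar, matching the overlay (top (150,197), scene (620,165)). The handle is over the bar and the gripper is clear. Handing in.

```bash
python3 -c "
from plant import env
print(env.job_done())"
```

```text
the job is handed in; nothing more can be done
None
```

The steel crank is fully home on the shaft's shoulder with its arm over the bridge bar and the handle up. It has been released, and the job was handed in at about 25.5 s; no verdict came back.

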